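Stack the turntable's slip clutch

TASK

Build up the turntable's slip clutch: the first blue steel plate is already on the splined hub. Slide the cork-lined clutch disc down over the splines first, with its tab pointing the opposite way to the tab of the fitted plate; then slide the loose blue steel plate down on top of it, with its tab pointing the same way as the fitted plate's. Each must lie flat and fully down on the one below; let go of both, and leave the plain brass washer where it is.

Things in the scene. Friction and masses are not known exactly. Their poses are not given: they have to be found in the camera images.
- hub_seat (a point): Hub on a fixed black foot (120 x 100 x 10 mm) with one blue steel plate, of the same outline as the loose one, already fitted (fixed). Point on the hub's axis, on that plate's upper face, 28 mm above the bench: the disc's underside comes to rest here. x points along the fitted plate's tab, z up.
- hub_top (a point): Top of the hub, 35 mm above hub_seat, same axes. Bare steel core 16 mm across with two splines 8 mm wide along +-x, out to 14 mm from the axis; full for 22 mm above the seat, then tapering to 6 mm across at the top. Bores have about 4 mm play all round and 15 degrees in yaw, and fit either way round.
- disc_center (a point): Loose clutch disc lying flat, brown cork segments on a dark carrier, 90 g, 12 mm thick. 60 mm round cut to two parallel flats 50 mm apart (y = +-25 mm; grip across these from above), one tab 16 mm wide reaching 48 mm from the centre along +x. Bore 24 mm with two keyways 16 mm wide along +-x, out to 18 mm. Point: centre, half-way up. x along the tab, z up.
- disc_tab (a point): Point on the clutch disc's tab (6 mm thick, at mid height), 40 mm from the disc's centre along its x.
- plate_center (a point): Loose blue-painted steel plate lying flat, 120 g, 12 mm thick. 60 mm round cut to two parallel flats 50 mm apart (y = +-25 mm; grip across these from above), one tab 16 mm wide reaching 48 mm from the centre along +x. Bore 24 mm with two keyways 16 mm wide along +-x, out to 18 mm. Point: centre, half-way up. x along the tab, z up.
- plate_tab (a point): Point on the loose steel plate's tab (12 mm thick), 40 mm from the plate's centre along its x, half-way up.
- washer_center (a point): Plain round brass washer, 50 mm across, 10 mm thick, 13 mm hole, no tab: not part of this job. Point: its centre, half-way up.

How it is judged:
On the way:
1. the clutch disc is down on the fitted plate, its tab opposite to the fitted plate's tab (horizontal distance between disc_center and hub_seat below 0.012 m and z of disc_center in the frame of hub_seat between 0.001 and 0.011 m and angle between disc_center's own z axis and vertical below 0.15 rad and x of disc_tab in the frame of hub_seat below -0.02 m and angle between the x axis of disc_center and the x axis of hub_seat, either way round below 0.45 rad), for 0.2 s.
At the end, for the whole second after the job is handed in: Disc flat on the fitted plate, steel plate flat on the disc (centres 6 and 18 mm above hub_seat, +-5 mm; within 12 mm of the axis; tilt under 8 deg); disc tab opposite to the fitted tab, loose plate tab the same way, each within 25 deg; washer within 30 mm of its start (all of step 1 and horizontal distance between plate_center and hub_seat below 0.012 m and z of plate_center in the frame of hub_seat between 0.013 and 0.023 m and angle between plate_center's own z axis and vertical below 0.15 rad and x of plate_tab in the frame of hub_seat above 0.02 m and angle between the x axis of plate_center and the x axis of hub_seat, either way round below 0.45 rad and distance of washer_center from where it was at the start of the episode below 0.03 m); the robot touches nothing.
It fails at once if the brass washer is moved from its place by 30 mm or more (distance of washer_center from where it was at the start of the episode above 0.03 m).
It also fails if it takes over 54 s, if anything falls off the work surface, if the arm or the gripper's body presses on something with over 40 N, if the wrist force passes 120 N, or if a joint passes its speed limit or range.

ROBOT

A 7-joint arm with a two-finger parallel gripper is mounted at the origin on a cart in front of the work surface, level with it; the furniture and walls round the work are solid. World frame = base frame: x ahead of the robot, y to its left, z up, the work surface at z = 0. Lengths are in m, angles in rad, forces in N, time in s.
With the tool pointing down it reaches from about 0.4 to 0.75 m from the base axis. Payload 19.5 kg.
Tool frame: the origin (TCP) lies midway between the tips of the shut fingers; the grasp point (between the pads) lies 19 mm behind it; z points along the fingers, y is the line along which they close (so a half turn about z gives the same grasp; the last joint's range is limited). The gripper opens to 85 mm and grips with 20 to 120 N. Pads are 22 mm wide; open, the fingers measure 114 mm over their backs; the gripper's body (76 mm by 85 mm) begins 54 mm behind the grasp point. The pads swing forward as they close: fully open they stand 13 mm farther back than shut.
Start: joints at [1.112, 0.707, -0.028, 1.485, 0.022, 0.951, -0.075], TCP at [0.233, -0.526, 0.231] pointing down, gripper open.
Joint ranges: [-2.71, 2.71], [-0.32, 2.16], [-1.57, 1.52], [0, 2.45], [-1.46, 4.6], [0, 2.02], [-2.83, 2.83]. Speed limits (rad/s): [1.89, 1.89, 2.57, 2.57, 3.01, 3.01, 3.01].

INTERFACE

Orientations are given as a unit quaternion [w, x, y, z].
In Python, from workcell import env, vision, ticket gives the robot as it stands.
- The arm moves only by the shell command python3 -m pendant 'ROWS'. ROWS is JSON, a list of rows, each an object of numbers: "grip": the gripper command: -1 is fully open, 1 is shut, values between are in proportion; "x", "y", "z": the shift along the tool's x, y, z in m; "ax", "ay", "az": the turn, a rotation vector about the tool's x, y, z in rad. A call has exactly 8 rows; each row is the pose to reach, as a shift and turn from the pose commanded when the call began, along the tool's axes at that moment; what a row does not reach only later rows make up. A row lasts 1/12 s, in which the tool goes at most 41.7 mm and 7.16 degrees, less where a joint would pass 70% of its speed; a pose out of reach is approached as far as the arm can. A call with a gripper value outside its range is refused whole. The fingers move at their own pace and stop on an object; the grip force is fixed at half the most. Time passes only in rows, so rows that repeat a pose let the fingers close, or fill a call up. It gives the time, the measured TCP pose, the force, the opening and the grip force at its end, in the units of the state.
- env.observe(): the state, without advancing time (a new reading comes with each control period).
- vision.grab_frame(name): name is "scene" or "top"; returns a dict with "color" (480x640x3 uint8, red, green, blue), "vertical_fov" (degrees; the focal length in pixels is half the picture's height over the tangent of half this angle, whatever the lens; pixels are square), "cx", "cy" (the principal point, pixels), "R" (3x3) and "t" (3): a world point X has camera coordinates R X + t. Camera axes: x right, y down, z forward; pixel columns grow to the right and rows downward; lengths in m; the calibration is good to about 2 mm. A picture is of the moment at which its call begins. There is no depth.
- ticket.sign_off(): hands the job in; it is judged then, once.
The state is a dict: "t": time; "qpos": joint angles; "dq": joint speeds; "effort": joint torques, N m; "ee_pos": TCP position; "tcp_rot": TCP orientation; "wrist_force": force on the tool from outside, world axes, zero at the start; "torque": the same for the moment, N m; "width": finger opening in m; "grasp_force": force on a finger pad.
Only numpy, scipy, OpenCV 4.12 (cv2) and the standard library are available. Lean on these libraries where they do the work, as an engineer would, in place of code of your own. Each camera call takes 0.05 s, during which the arm holds its last target. There are 200 camera calls.

## Working session

There is one attempt and no reset: what is moved stays moved. The work goes in short steps, Python scripts to look and compute and a shell command to move; the robot and the scene stay as the last step left them, time stands still between calls to the robot, and variables do not carry over. Pictures are saved under pics/ and viewed, at most 10 in all, crops included, and the job is handed in when it is done.

```bash
mkdir -p pics
python3 - <<'E'
from workcell import env, vision
import cv2
s=env.observe(); print(s)
for n in("scene","top"):
    f=vision.grab_frame(n); cv2.imwrite(f"pics/{n}0.png",f["color"][:,:,::-1])
    print(n,{k:v for k,v in f.items() if k!="color"})
E
```

```text
{'t': 0.0, 'qpos': array([ 1.11231616,  0.70709592, -0.02763113,  1.4849902 ,  0.02201399,
        0.95090255, -0.07548325]), 'dq': array([ 1.40003698e-03,  2.16815531e-05,  4.96406374e-04, -7.98984529e-04,
       -3.59392758e-03, -1.42177395e-05, -2.71316858e-04]), 'effort': array([ 1.68719662e-04, -8.83219242e+01,  1.23472430e+00, -2.36163908e+01,
        1.68912497e-02,  6.61095983e-03, -1.53623716e-05]), 'ee_pos': array([ 0.23266673, -0.5255379 ,  0.23083347]), 'tcp_rot': array([-5.30559442e-04,  9.78361422e-01,  2.06902461e-01, -1.31335730e-04]), 'wrist_force': array([-0.78775799, -0.79560847,  0.19103175]), 'torque': array([-0.01628945, -0.0371405 ,  0.02352967]), 'grasp_force': 0.0, 'width': 0.0855381379949086}
scene {'vertical_fov': 49.48744239859531, 'cx': 322.5011855387867, 'cy': 236.61503615043202, 'R': array([[-0.61374395, -0.78950291,  0.00187501],
       [-0.51275371,  0.39679648, -0.76133842],
       [ 0.6003349 , -0.46822827, -0.64835198]]), 't': array([0.34897955, 0.33459761, 0.67575366])}
top {'vertical_fov': 52.19821262929048, 'cx': 317.8004817784406, 'cy': 243.6587822099182, 'R': array([[-0.01480899, -0.99979448,  0.01384536],
       [-0.99329197,  0.01312171, -0.11488643],
       [ 0.11468114, -0.01545384, -0.99328214]]), 't': array([-0.01147487,  0.55018415,  0.87380457])}
```

View pics/scene0.png

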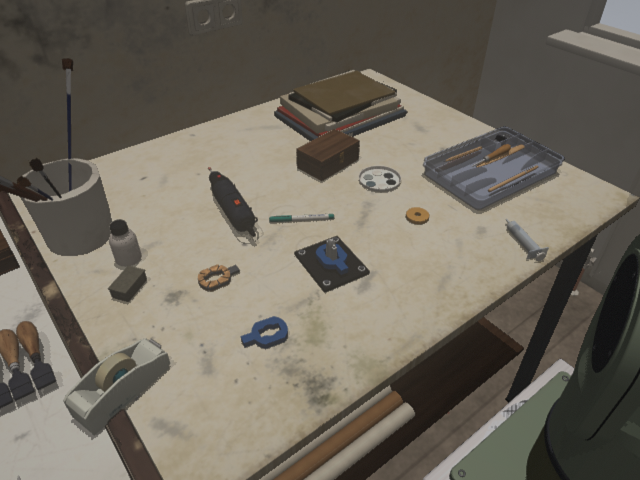

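View pics/top0.png

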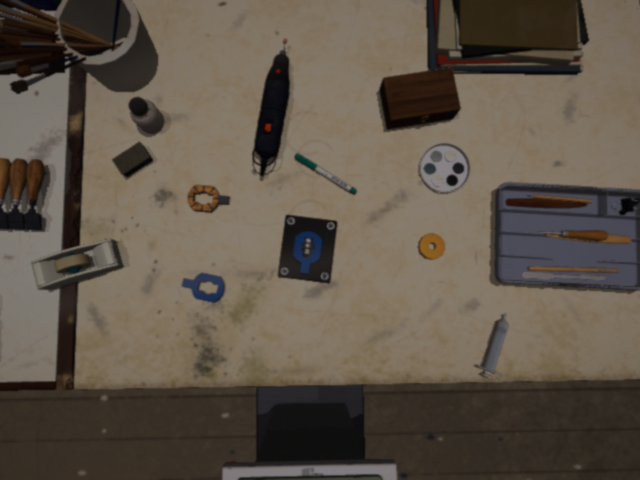

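Run:
```python
import cv2,numpy as np
t=cv2.imread("pics/top0.png");s=cv2.imread("pics/scene0.png")
r=lambda im,x,y,w,h,X,Y:cv2.resize(im[y:y+h,x:x+w],(X,Y),interpolation=cv2.INTER_CUBIC)
a=np.hstack([r(t,175,170,65,50,390,300),r(t,270,210,68,50,408,300)])
b=np.hstack([r(s,190,250,65,50,390,300),r(s,290,230,84,62,408,300)])
cv2.imwrite("pics/crop0.png",np.vstack([a,b]))
for im,p in((t,[(204,187),(213,197),(223,200),(203,199),(208,275),(192,284),(207,287),(180,215),(307,235),(304,268),(290,225)]),(s,[(205,270),(233,270),(265,322),(250,338),(330,255),(220,260)])):
    h=cv2.cvtColor(im,cv2.COLOR_BGR2HSV)
    for q in p: print(q,h[q[1],q[0]],end=' ')
```

```text
(204, 187) [ 13 139  75] (213, 197) [ 14 121 105] (223, 200) [130  18  43] (203, 199) [ 17  61 134] (208, 275) [113 103  79] (192, 284) [112 110  79] (207, 287) [ 17  58 132] (180, 215) [ 17  63 133] (307, 235) [109 203  79] (304, 268) [110 154  81] (290, 225) [ 0 16 31] (205, 270) [ 15 117 161] (233, 270) [10  9 81] (265, 322) [109 107 105] (250, 338) [109 107 107] (330, 255) [20 20 76] (220, 260) [ 21  47 174]
```

View pics/crop0.png

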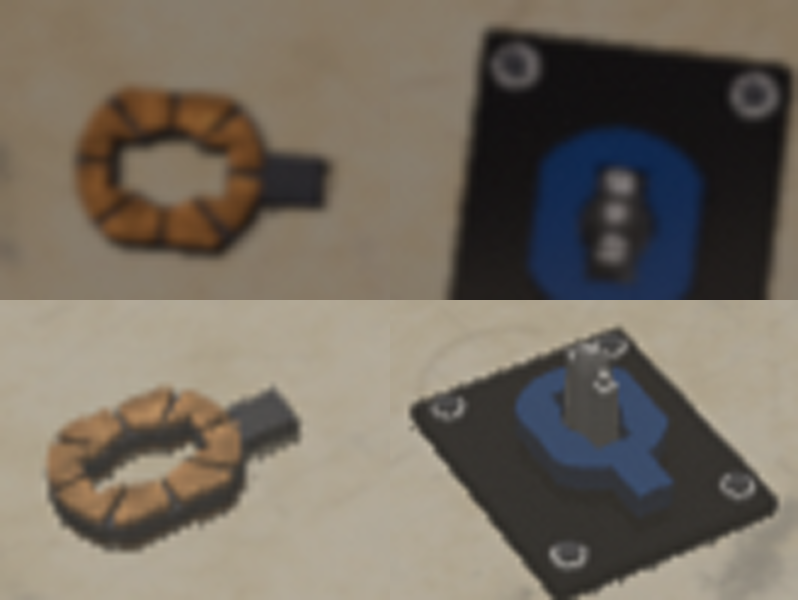

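```bash
cat > h.py <<'E'
import cv2,numpy as np
from workcell import env,vision
def cam(n):
    f=vision.grab_frame(n); im=f["color"]; R,t=f["R"],f["t"]
    fl=im.shape[0]/2/np.tan(np.radians(f["vertical_fov"]/2))
    return dict(im=im,hsv=cv2.cvtColor(im,cv2.COLOR_RGB2HSV),R=R,C=-R.T@t,K=(fl,f["cx"],f["cy"]),t=t)
def rays(c,p):
    p=np.atleast_2d(p).astype(float); fl,cx,cy=c["K"]
    d=np.c_[(p[:,0]-cx)/fl,(p[:,1]-cy)/fl,np.ones(len(p))]@c["R"]
    return d/np.linalg.norm(d,axis=1)[:,None]
def cast(c,p,z): d=rays(c,p); return c["C"]+d*((z-c["C"][2])/d[:,2])[:,None]
def proj(c,X):
    q=c["R"]@X+c["t"]; fl,cx,cy=c["K"]; return np.array([fl*q[0]/q[2]+cx,fl*q[1]/q[2]+cy])
def tri(c1,p1,c2,p2):
    A=0;b=0
    for c,p in((c1,p1),(c2,p2)):
        d=rays(c,p)[0];M=np.eye(3)-np.outer(d,d);A=A+M;b=b+M@c["C"]
    return np.linalg.solve(A,b)
def mask(c,kind,box):
    h=c["hsv"].astype(int);H,S,V=h[...,0],h[...,1],h[...,2]
    if kind=="blue": m=(H>98)&(H<128)&(S>70)&(V>30)
    if kind=="disc": m=((H<20)&(S>90))|(V<c.get("dark",65))
    if kind=="washer": m=(H<25)&(S>140)
    m=m.astype(np.uint8)*255; o=np.zeros_like(m);x0,y0,x1,y1=box;o[y0:y1,x0:x1]=m[y0:y1,x0:x1]
    return o
def shape(c,kind,box,z,closing=1):
    """body centre (xy), tab direction, at plane z, from filled silhouette"""
    m=cv2.morphologyEx(mask(c,kind,box),cv2.MORPH_CLOSE,np.ones((closing,closing)))
    k=max(cv2.findContours(m,cv2.RETR_EXTERNAL,cv2.CHAIN_APPROX_NONE)[0],key=cv2.contourArea)[:,0]
    P=cast(c,k,z)[:,:2]; o=P.min(0)-.03
    r=np.zeros((500,500),np.uint8); cv2.fillPoly(r,[np.round((P-o)*2000).astype(int)],255)
    cen=lambda g:(lambda M:np.array([M["m10"],M["m01"]])/M["m00"]/2000+o)(cv2.moments(g,True))
    b=cv2.morphologyEx(r,cv2.MORPH_OPEN,cv2.getStructuringElement(cv2.MORPH_ELLIPSE,(61,61)))
    tab=cv2.morphologyEx(r&~b,cv2.MORPH_OPEN,np.ones((13,13)))
    cb=cen(b); dt=cen(tab)-cb if tab.any() else np.zeros(2)
    return cb,np.degrees(np.arctan2(dt[1],dt[0])),np.linalg.norm(dt),(r>0).sum()/4,(b>0).sum()/4
E
python3 - <<'E'
from h import *
T,S=cam("top"),cam("scene");S["dark"]=105
B={"disc":((180,178,235,220),(190,255,245,297),"disc",.006,1),"plate":((175,265,232,310),(235,310,295,355),"blue",.006,1),
"fit":((285,225,330,280),(300,235,370,285),"blue",.022,9),"washer":((410,225,455,265),(400,200,435,230),"washer",.005,1)}
for n,(bt,bs,k,z,cl) in B.items():
    a=shape(T,k,bt,z,cl);b=shape(S,k,bs,z,cl)
    X=tri(T,proj(T,np.r_[a[0],z]),S,proj(S,np.r_[b[0],z]))
    print(n,[np.round(v,4) for v in a],[np.round(v,4) for v in b],"tri",X.round(4))
print(T["C"],S["C"])
s=cv2.hconcat([cv2.bitwise_or(mask(T,"disc",B["disc"][0]),mask(T,"blue",B["plate"][0]))|mask(T,"blue",B["fit"][0])])
u=mask(S,"disc",B["disc"][1])|mask(S,"blue",B["plate"][1])|mask(S,"blue",B["fit"][1])
cv2.imwrite("pics/m0.png",cv2.resize(np.hstack([s[170:320,170:350],u[230:380,190:370]]),None,fx=2.2,fy=2.2))
E
```

```text
disc [array([0.6439, 0.1981]), np.float64(-96.1165), np.float64(0.0387), np.float64(2899.75), np.float64(2513.75)] [array([0.6452, 0.1948]), np.float64(-95.2853), np.float64(0.0397), np.float64(3417.75), np.float64(2876.25)] tri [0.6427 0.1967 0.0094]
plate [array([0.4733, 0.1888]), np.float64(77.3309), np.float64(0.0382), np.float64(2566.0), np.float64(2288.25)] [array([0.4798, 0.183 ]), np.float64(77.3857), np.float64(0.0386), np.float64(2685.0), np.float64(2352.75)] tri [0.473  0.1868 0.0154]
fit [array([0.5447, 0.0007]), np.float64(172.3212), np.float64(0.0407), np.float64(3098.75), np.float64(2754.75)] [array([nan, nan]), np.float64(nan), np.float64(nan), np.float64(2069.5), np.float64(0.0)] tri [nan nan nan]
washer [array([ 0.5459, -0.2362]), np.float64(0.0), np.float64(0.0), np.float64(1771.25), np.float64(1706.0)] [array([nan, nan]), np.float64(0.0), np.float64(0.0), np.float64(1.5), np.float64(0.0)] tri [nan nan nan]
[ 0.44611466 -0.00518824  0.93130205] [-0.01992826  0.45916018  0.6922139 ]h.py:32: RuntimeWarning: invalid value encountered in divide
  cen=lambda g:(lambda M:np.array([M["m10"],M["m01"]])/M["m00"]/2000+o)(cv2.moments(g,True))
```

View pics/m0.png

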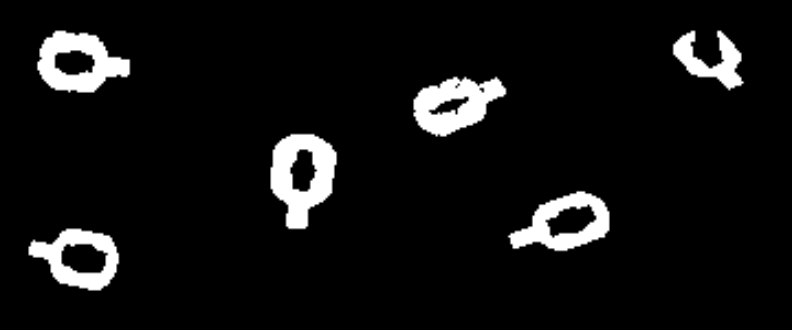

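The scene shows the disc at about (215,277), the loose plate at (266,332), and the hub with fitted plate at (333,260). In the top view they are at (204,198), (208,288) and (307,247). The masks are clean: the disc tab points toward -y, the loose plate's tab toward +y, and the fitted tab toward -x. Next I'll check the hub from the second view and start moving.

```bash
cat >> h.py <<'E'
def go(x,y,z,psi):
    """shift and turn in tool axes from the present pose to TCP (x,y,z), pointing down, tool x at yaw psi (deg)"""
    from scipy.spatial.transform import Rotation as Ro
    s=env.observe();w,a,b,c=s["tcp_rot"];R=Ro.from_quat([a,b,c,w])
    G=Ro.from_euler("z",psi,degrees=True)*Ro.from_euler("x",180,degrees=True)
    print("t",round(s["t"],2),"shift",R.inv().apply(np.array([x,y,z])-s["ee_pos"]).round(4),"turn",(R.inv()*G).as_rotvec().round(4),
      "now",s["ee_pos"].round(4),"yaw",np.degrees(np.arctan2(*R.as_matrix()[[1,0],0])).round(1),"F",s["wrist_force"].round(1),"w",round(s["width"],4),"q",s["qpos"].round(2))
E
python3 - <<'E'
from h import *
T,S=cam("top"),cam("scene")
m=mask(S,"blue",(300,235,370,290));m[240:262,326:339]=255
import h
for z in(.022,.028):
    h.mask=lambda c,k,b:m
    b=shape(S,"blue",None,z,1)
    h.mask=mask; a=shape(T,"blue",(285,225,330,280),z,5)
    print(z,a,b,tri(T,proj(T,np.r_[a[0],z]),S,proj(S,np.r_[b[0],z])))
E
python3 -m pendant '[{"x":0.027,"y":-0.02,"grip":-1},{"x":0.054,"y":-0.04,"grip":-1},{"x":0.081,"y":-0.06,"grip":-1},{"x":0.108,"y":-0.08,"grip":-1},{"x":0.135,"y":-0.1,"grip":-1},{"x":0.162,"y":-0.12,"grip":-1},{"x":0.189,"y":-0.14,"grip":-1},{"x":0.216,"y":-0.16,"grip":-1}]'
python3 -m pendant '[{"x":0.028,"y":-0.021,"az":-0.12,"grip":-1},{"x":0.056,"y":-0.042,"az":-0.24,"grip":-1},{"x":0.084,"y":-0.063,"az":-0.36,"grip":-1},{"x":0.112,"y":-0.084,"az":-0.48,"grip":-1},{"x":0.14,"y":-0.105,"az":-0.6,"grip":-1},{"x":0.168,"y":-0.126,"az":-0.72,"grip":-1},{"x":0.196,"y":-0.147,"az":-0.84,"grip":-1},{"x":0.224,"y":-0.168,"az":-0.96,"grip":-1}]'
python3 -c "
from h import *
go(.644,.1965,.06,84.3)"
```

```text
0.022 (array([0.5447282 , 0.00073767]), np.float64(172.44613885616965), np.float64(0.040695694442272404), np.float64(3099.25), np.float64(2750.0)) (array([ 0.55171618, -0.00769883]), np.float64(-179.51555108520347), np.float64(0.02806539459546564), np.float64(3112.25), np.float64(2616.75)) [5.43108820e-01 1.85300638e-04 3.26782856e-02]
0.028 (array([0.54408328, 0.00065841]), np.float64(172.10037715355583), np.float64(0.040372069896466724), np.float64(3053.0), np.float64(2704.0)) (array([ 0.54669271, -0.00345376]), np.float64(-179.57058932847696), np.float64(0.02800940638887975), np.float64(3060.0), np.float64(2573.75)) [5.43163421e-01 1.94747607e-04 3.26636873e-02]
t 0.3 shift [ 0.6684 -0.4938  0.1713] turn [-4.0000e-04 -2.0000e-04 -1.0545e+00] now [ 0.2328 -0.5257  0.2311] yaw 23.9 F [-0.5 -0.2 -0.5] w 0.0854 q [ 1.11  0.71 -0.03  1.48  0.02  0.95 -0.08]$[0]: bad value
$[0]: bad value
```

```bash
python3 -m pendant '[{"x":0.027,"y":-0.02,"z":0,"ax":0,"ay":0,"az":0,"grip":-1},{"x":0.054,"y":-0.04,"z":0,"ax":0,"ay":0,"az":0,"grip":-1},{"x":0.081,"y":-0.06,"z":0,"ax":0,"ay":0,"az":0,"grip":-1},{"x":0.108,"y":-0.08,"z":0,"ax":0,"ay":0,"az":0,"grip":-1},{"x":0.135,"y":-0.1,"z":0,"ax":0,"ay":0,"az":0,"grip":-1},{"x":0.162,"y":-0.12,"z":0,"ax":0,"ay":0,"az":0,"grip":-1},{"x":0.189,"y":-0.14,"z":0,"ax":0,"ay":0,"az":0,"grip":-1},{"x":0.216,"y":-0.16,"z":0,"ax":0,"ay":0,"az":0,"grip":-1}]'
python3 -c "
from h import *
go(.644,.1965,.06,84.3)"
```

```text
t: 0.97
ee_pos: [0.366, -0.2905, 0.2314]
tcp_rot: [0.0, 0.978, 0.207, 0.0]
wrist_force: [0.9, -0.5, 0.2]
width: 0.0854
grasp_force: 0.0
t 0.97 shift [ 0.4513 -0.3329  0.1714] turn [ 1.0000e-04 -1.0000e-04 -1.0547e+00] now [ 0.366  -0.2905  0.2314] yaw 23.9 F [ 0.9 -0.5  0.2] w 0.0854 q [ 0.6   0.55  0.01  1.86 -0.01  0.73 -0.54]
```

```bash
python3 -m pendant '[{"x":0.028,"y":-0.021,"z":0.01,"ax":0,"ay":0,"az":-0.12,"grip":-1},{"x":0.056,"y":-0.042,"z":0.02,"ax":0,"ay":0,"az":-0.24,"grip":-1},{"x":0.084,"y":-0.063,"z":0.03,"ax":0,"ay":0,"az":-0.36,"grip":-1},{"x":0.112,"y":-0.084,"z":0.04,"ax":0,"ay":0,"az":-0.48,"grip":-1},{"x":0.14,"y":-0.105,"z":0.05,"ax":0,"ay":0,"az":-0.6,"grip":-1},{"x":0.168,"y":-0.126,"z":0.06,"ax":0,"ay":0,"az":-0.72,"grip":-1},{"x":0.196,"y":-0.147,"z":0.07,"ax":0,"ay":0,"az":-0.84,"grip":-1},{"x":0.224,"y":-0.168,"z":0.08,"ax":0,"ay":0,"az":-0.96,"grip":-1}]'
python3 -c "
from h import *
go(.644,.1965,.05,84.3)"
```

```text
t: 1.63
ee_pos: [0.503, -0.046, 0.1509]
tcp_rot: [0.0, 0.77, 0.638, 0.0]
wrist_force: [0.1, -0.8, 0.6]
width: 0.0856
grasp_force: 0.0
t 1.63 shift [0.2646 0.0931 0.1009] turn [ 0.0002 -0.0001 -0.0887] now [ 0.503  -0.046   0.1509] yaw 79.2 F [ 0.1 -0.8  0.6] w 0.0856 q [ 0.13  0.73 -0.19  1.83  0.23  0.6  -0.38]
```

```bash
python3 -m pendant '[{"x":0.034,"y":0.012,"z":0,"ax":0,"ay":0,"az":-0.02,"grip":-1},{"x":0.068,"y":0.024,"z":0,"ax":0,"ay":0,"az":-0.04,"grip":-1},{"x":0.102,"y":0.036,"z":0.005,"ax":0,"ay":0,"az":-0.06,"grip":-1},{"x":0.136,"y":0.048,"z":0.015,"ax":0,"ay":0,"az":-0.08,"grip":-1},{"x":0.17,"y":0.06,"z":0.03,"ax":0,"ay":0,"az":-0.089,"grip":-1},{"x":0.204,"y":0.072,"z":0.05,"ax":0,"ay":0,"az":-0.089,"grip":-1},{"x":0.238,"y":0.084,"z":0.07,"ax":0,"ay":0,"az":-0.089,"grip":-1},{"x":0.2645,"y":0.093,"z":0.08,"ax":0,"ay":0,"az":-0.089,"grip":-1}]'
python3 - <<'E'
from h import *
go(.644,.1965,.002,84.3)
S=cam("scene");T=cam("top")
cv2.imwrite("pics/g1.png",np.hstack([cv2.resize(S["im"][170:350,130:310,::-1],(400,400)),cv2.resize(T["im"][120:280,120:280,::-1],(400,400))]))
go(.644,.1965,.002,84.3)
E
```

```text
t: 2.3
ee_pos: [0.6444, 0.1965, 0.0688]
tcp_rot: [-0.001, 0.743, 0.67, -0.001]
wrist_force: [-1.3, 0.3, -0.0]
width: 0.0853
grasp_force: 0.0
t 2.3 shift [-0.     -0.0002  0.0668] turn [-0.0021  0.0002 -0.0041] now [0.6444 0.1965 0.0688] yaw 84.1 F [-1.3  0.3 -0. ] w 0.0853 q [-0.28  1.06 -0.17  1.22  0.19  0.88 -0.58]
t 2.4 shift [-0.0021  0.0005  0.0665] turn [-0.0029 -0.0013 -0.0014] now [0.6439 0.1985 0.0685] yaw 84.2 F [-1.  -1.2  0.1] w 0.0854 q [-0.28  1.06 -0.17  1.22  0.19  0.88 -0.58]
```

View pics/g1.png

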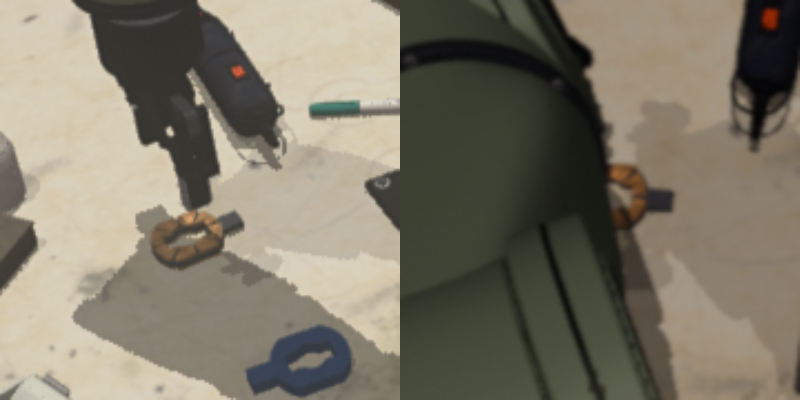

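The scene view shows the gripper straight above the disc (about (215,277) full frame), and the flats line up with the fingers. Next is descend and grip.

```bash
python3 -m pendant '[{"x":-0.002,"y":0,"z":0.012,"ax":0,"ay":0,"az":0,"grip":-1},{"x":-0.002,"y":0,"z":0.024,"ax":0,"ay":0,"az":0,"grip":-1},{"x":-0.002,"y":0,"z":0.036,"ax":0,"ay":0,"az":0,"grip":-1},{"x":-0.002,"y":0,"z":0.046,"ax":0,"ay":0,"az":0,"grip":-1},{"x":-0.002,"y":0,"z":0.054,"ax":0,"ay":0,"az":0,"grip":-1},{"x":-0.002,"y":0,"z":0.06,"ax":0,"ay":0,"az":0,"grip":-1},{"x":-0.002,"y":0,"z":0.064,"ax":0,"ay":0,"az":0,"grip":-1},{"x":-0.002,"y":0,"z":0.066,"ax":0,"ay":0,"az":0,"grip":-1}]'
python3 -m pendant '[{"x":0,"y":0,"z":0,"ax":0,"ay":0,"az":0,"grip":0},{"x":0,"y":0,"z":0,"ax":0,"ay":0,"az":0,"grip":1},{"x":0,"y":0,"z":0,"ax":0,"ay":0,"az":0,"grip":1},{"x":0,"y":0,"z":0,"ax":0,"ay":0,"az":0,"grip":1},{"x":0,"y":0,"z":0,"ax":0,"ay":0,"az":0,"grip":1},{"x":0,"y":0,"z":0,"ax":0,"ay":0,"az":0,"grip":1},{"x":0,"y":0,"z":0,"ax":0,"ay":0,"az":0,"grip":1},{"x":0,"y":0,"z":0,"ax":0,"ay":0,"az":0,"grip":1}]'
```

```text
t: 3.07
ee_pos: [0.6443, 0.1918, 0.0048]
tcp_rot: [-0.0, 0.743, 0.669, -0.0]
wrist_force: [-0.9, -0.5, -0.5]
width: 0.0856
grasp_force: 0.0
t: 3.73
ee_pos: [0.6446, 0.192, 0.0064]
tcp_rot: [0.0, 0.743, 0.669, 0.0]
wrist_force: [-3.2, -1.3, 10.3]
width: 0.047
grasp_force: 59.9
```

```bash
python3 -m pendant '[{"x":0,"y":0,"z":-0.006,"ax":0,"ay":0,"az":0,"grip":1},{"x":0,"y":0,"z":-0.015,"ax":0,"ay":0,"az":0,"grip":1},{"x":0,"y":0,"z":-0.03,"ax":0,"ay":0,"az":0,"grip":1},{"x":0,"y":0,"z":-0.05,"ax":0,"ay":0,"az":0,"grip":1},{"x":0,"y":0,"z":-0.07,"ax":0,"ay":0,"az":0,"grip":1},{"x":0,"y":0,"z":-0.09,"ax":0,"ay":0,"az":0,"grip":1},{"x":0,"y":0,"z":-0.105,"ax":0,"ay":0,"az":0,"grip":1},{"x":0,"y":0,"z":-0.115,"ax":0,"ay":0,"az":0,"grip":1}]'
python3 - <<'E'
from h import *
go(.5435,.0004,.12,172.2)
S=cam("scene");cv2.imwrite("pics/g2.png",cv2.resize(S["im"][170:350,130:370,::-1],(800,600)))
for i in range(3): go(.5435,.0004,.12,172.2); cam("top")
E
```

```text
t: 4.4
ee_pos: [0.645, 0.1921, 0.1235]
tcp_rot: [0.0, 0.743, 0.669, 0.001]
wrist_force: [-0.0, 0.4, -1.1]
width: 0.0469
grasp_force: 61.8
t 4.4 shift [-0.2013 -0.0808  0.003 ] turn [ 3.0000e-03  9.0000e-04 -1.5398e+00] now [0.645  0.1921 0.1235] yaw 84.0 F [-0.   0.4 -1.1] w 0.0469 q [-0.27  0.99 -0.18  1.2   0.18  0.97 -0.57]
t 4.45 shift [-0.2015 -0.0813  0.0038] turn [ 4.5000e-03  1.4000e-03 -1.5398e+00] now [0.6454 0.1922 0.1245] yaw 84.0 F [0.5 0.5 1.6] w 0.0474 q [-0.27  0.99 -0.18  1.2   0.18  0.97 -0.57]
t 4.5 shift [-0.2013 -0.0809  0.0021] turn [ 3.2000e-03  1.0000e-03 -1.5398e+00] now [0.6451 0.1921 0.1226] yaw 84.0 F [ 0.6  0.4 -1.2] w 0.047 q [-0.27  0.99 -0.18  1.2   0.18  0.97 -0.57]
t 4.55 shift [-0.2011 -0.0804  0.0009] turn [ 1.1000e-03  3.0000e-04 -1.5397e+00] now [0.6445 0.192  0.121 ] yaw 84.0 F [ 0.2  0.  -2. ] w 0.047 q [-0.27  0.99 -0.18  1.2   0.18  0.97 -0.57]
```

View pics/g2.png

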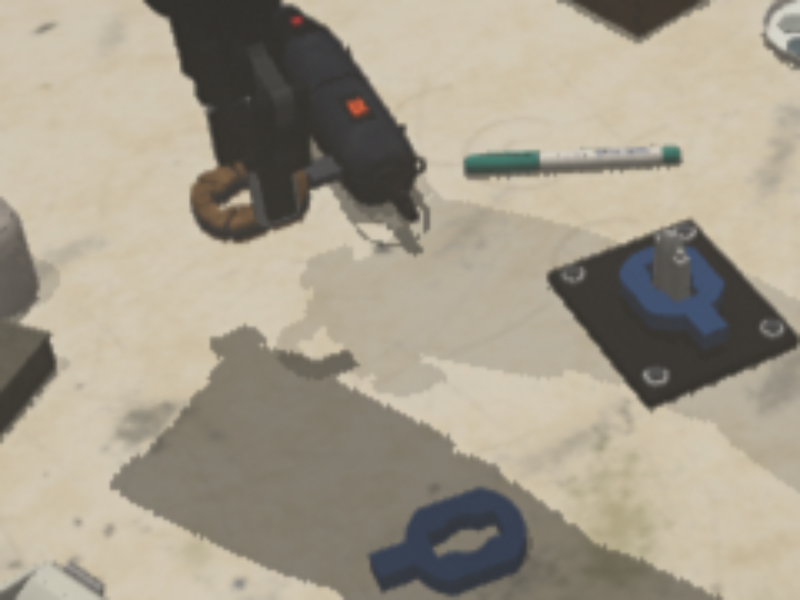

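Run:
```python
from h import *
S=cam("scene");T=cam("top")
h=S["hsv"].astype(int);m=np.zeros(h.shape[:2],np.uint8)
c=((h[...,0]<20)&(h[...,1]>85));m[215:245,185:225]=c[215:245,185:225]
n,l,st,_=cv2.connectedComponentsWithStats(m);print(st[1:][st[1:,4]>5])
p=np.argwhere(m)[:,::-1];e=env.observe()["ee_pos"]
u=np.array([np.cos(np.radians(-96)),np.sin(np.radians(-96))]);v=np.array([-u[1],u[0]])
for z in(.127,.121):
    P=cast(S,p,z)[:,:2]-e[:2]
    print(z,"along x",np.percentile(P@u,[0,1,3,97,99,100]).round(4),"across",np.percentile(P@v,[0,1,3,97,99,100]).round(4))
# hub top: bright tip in the scene picture and in the first top picture is a check
```

```text
[[188 220  19  20 164]
 [219 223   3   7  15]]
0.127 along x [-0.0323 -0.0318 -0.0309  0.0218  0.0234  0.0248] across [-0.025  -0.0242 -0.0231  0.0215  0.0225  0.0232]
0.121 along x [-0.0305 -0.0301 -0.0291  0.0241  0.0258  0.0272] across [-0.0179 -0.0172 -0.0161  0.029   0.0301  0.0308]
```

```bash
python3 -m pendant '[{"x":-0.015,"y":-0.006,"z":0,"ax":0,"ay":0,"az":-0.11,"grip":1},{"x":-0.03,"y":-0.012,"z":0,"ax":0,"ay":0,"az":-0.22,"grip":1},{"x":-0.045,"y":-0.018,"z":0,"ax":0,"ay":0,"az":-0.33,"grip":1},{"x":-0.06,"y":-0.024,"z":0,"ax":0,"ay":0,"az":-0.44,"grip":1},{"x":-0.075,"y":-0.03,"z":0,"ax":0,"ay":0,"az":-0.55,"grip":1},{"x":-0.09,"y":-0.036,"z":0,"ax":0,"ay":0,"az":-0.66,"grip":1},{"x":-0.105,"y":-0.042,"z":0,"ax":0,"ay":0,"az":-0.77,"grip":1},{"x":-0.12,"y":-0.048,"z":0,"ax":0,"ay":0,"az":-0.88,"grip":1}]'
python3 -c "
from h import *
go(.5465,0,.115,172.2);cam('top');go(.5465,0,.115,172.2)"
```

```text
t: 5.37
ee_pos: [0.5833, 0.0769, 0.1196]
tcp_rot: [-0.001, 0.385, 0.923, -0.0]
wrist_force: [1.0, -0.8, -1.1]
width: 0.047
grasp_force: 61.8
t 5.37 shift [-0.0287 -0.0803  0.0047] turn [-4.000e-04 -1.000e-03 -6.541e-01] now [0.5833 0.0769 0.1196] yaw 134.7 F [ 1.  -0.8 -1.1] w 0.047 q [ 0.02  0.9  -0.42  1.55  0.46  0.79  0.19]
t 5.42 shift [-0.0264 -0.0773  0.0047] turn [-0.0031 -0.0009 -0.6478] now [0.5824 0.0734 0.1195] yaw 135.1 F [ 0.5 -5.9 -1.1] w 0.0468 q [ 0.02  0.89 -0.42  1.56  0.46  0.79  0.2 ]
```

```bash
python3 -m pendant '[{"x":-0.004,"y":-0.012,"z":0,"ax":0,"ay":0,"az":-0.11,"grip":1},{"x":-0.008,"y":-0.024,"z":0,"ax":0,"ay":0,"az":-0.22,"grip":1},{"x":-0.013,"y":-0.038,"z":0,"ax":0,"ay":0,"az":-0.33,"grip":1},{"x":-0.018,"y":-0.052,"z":0,"ax":0,"ay":0,"az":-0.44,"grip":1},{"x":-0.022,"y":-0.066,"z":0,"ax":0,"ay":0,"az":-0.54,"grip":1},{"x":-0.026,"y":-0.0765,"z":0,"ax":0,"ay":0,"az":-0.648,"grip":1},{"x":-0.026,"y":-0.0765,"z":0,"ax":0,"ay":0,"az":-0.648,"grip":1},{"x":-0.026,"y":-0.0765,"z":0,"ax":0,"ay":0,"az":-0.648,"grip":1}]'
python3 - <<'E'
from h import *
go(.5465,0,.095,172.2)
S=cam("scene");T=cam("top");go(.5465,0,.095,172.2)
h=S["hsv"].astype(int);m=np.zeros(h.shape[:2],np.uint8)
c=((h[...,0]<20)&(h[...,1]>85));m[150:260,280:380]=c[150:260,280:380]
p=np.argwhere(m)[:,::-1]
u=np.array([np.cos(np.radians(-7.8)),np.sin(np.radians(-7.8))]);v=np.array([-u[1],u[0]])
P=cast(S,p,.126)[:,:2]-[.5435,.0004]
print(len(p),"rel hub: along",np.percentile(P@u,[0,1,3,97,99,100]).round(4),"across",np.percentile(P@v,[0,1,3,97,99,100]).round(4))
cv2.imwrite("pics/g3.png",np.hstack([cv2.resize(S["im"][160:300,270:410,::-1],(400,400)),cv2.resize(T["im"][180:320,240:380,::-1],(400,400))]))
E
```

```text
t: 6.08
ee_pos: [0.5475, 0.0054, 0.1199]
tcp_rot: [-0.0, 0.076, 0.997, 0.0]
wrist_force: [0.5, 0.3, -0.8]
width: 0.0468
grasp_force: 61.9
t 6.08 shift [ 0.0002 -0.0055  0.0249] turn [ 0.0005 -0.0009 -0.0153] now [0.5475 0.0054 0.1199] yaw 171.3 F [ 0.5  0.3 -0.8] w 0.0468 q [ 0.23  0.88 -0.59  1.7   0.66  0.77  0.74]
t 6.18 shift [ 0.0003 -0.0065  0.0251] turn [ 0.0007 -0.0003 -0.0143] now [0.5478 0.0064 0.1201] yaw 171.4 F [-0.6 -0.2 -0.7] w 0.0469 q [ 0.23  0.88 -0.59  1.7   0.66  0.77  0.74]
267 rel hub: along [-0.0307 -0.0301 -0.0286  0.2132  0.2171  0.2198] across [-0.0638 -0.0607 -0.0582  0.0279  0.0294  0.0298]
```

View pics/g3.png

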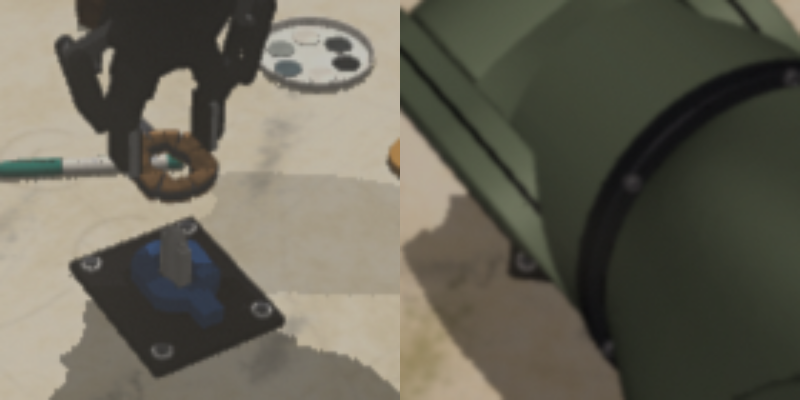

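The left view shows the disc held above the hub with its tab on the far side, away from the fitted tab, and the hub tip near full-frame pixel (331,238). I'll check the hub axis from the tip, then move over it.

```bash
python3 -m pendant '[{"x":0,"y":-0.003,"z":0.004,"ax":0,"ay":0,"az":-0.014,"grip":1},{"x":0,"y":-0.0065,"z":0.01,"ax":0,"ay":0,"az":-0.014,"grip":1},{"x":0,"y":-0.0065,"z":0.016,"ax":0,"ay":0,"az":-0.014,"grip":1},{"x":0,"y":-0.0065,"z":0.02,"ax":0,"ay":0,"az":-0.014,"grip":1},{"x":0,"y":-0.0065,"z":0.024,"ax":0,"ay":0,"az":-0.014,"grip":1},{"x":0,"y":-0.0065,"z":0.025,"ax":0,"ay":0,"az":-0.014,"grip":1},{"x":0,"y":-0.0065,"z":0.025,"ax":0,"ay":0,"az":-0.014,"grip":1},{"x":0,"y":-0.0065,"z":0.025,"ax":0,"ay":0,"az":-0.014,"grip":1}]'
python3 - <<'E'
from h import *
go(.5465,0,.05,172.2)
S=cam("scene");h=S["hsv"].astype(int)
print("hub tip",cast(S,[(331.3,237.7),(330,238),(333,238)],.063).round(4))
m=np.zeros(h.shape[:2],np.uint8);c=((h[...,0]<20)&(h[...,1]>85));m[150:260,300:355]=c[150:260,300:355]
m=cv2.morphologyEx(m,cv2.MORPH_OPEN,np.ones((2,2)))
p=np.argwhere(m)[:,::-1]
u=np.array([np.cos(np.radians(-7.8)),np.sin(np.radians(-7.8))]);v=np.array([-u[1],u[0]])
P=cast(S,p,env.observe()["ee_pos"][2]+.006)[:,:2]-[.5435,.0004]
print(len(p),"rel hub: along",np.percentile(P@u,[0,1,3,97,99,100]).round(4),"across",np.percentile(P@v,[0,1,3,97,99,100]).round(4))
cv2.imwrite("pics/g4.png",cv2.resize(S["im"][195:290,285:385,::-1],(800,600),interpolation=cv2.INTER_CUBIC))
E
```

```text
t: 6.85
ee_pos: [0.5467, -0.0008, 0.0954]
tcp_rot: [0.0, 0.067, 0.998, 0.0]
wrist_force: [1.1, -0.1, -0.9]
width: 0.0471
grasp_force: 61.9
t 6.85 shift [0.0003 0.0007 0.0454] turn [ 0.0002 -0.      0.0024] now [ 0.5467 -0.0008  0.0954] yaw 172.3 F [ 1.1 -0.1 -0.9] w 0.0471 q [ 0.23  0.91 -0.57  1.72  0.7   0.72  0.73]
hub tip [[ 0.5502 -0.0063  0.063 ]
 [ 0.551  -0.0038  0.063 ]
 [ 0.5476 -0.0082  0.063 ]]
257 rel hub: along [-0.0334 -0.0322 -0.031   0.2437  0.2466  0.2493] across [-0.0884 -0.0855 -0.0826  0.0195  0.0215  0.0224]
```

View pics/g4.png

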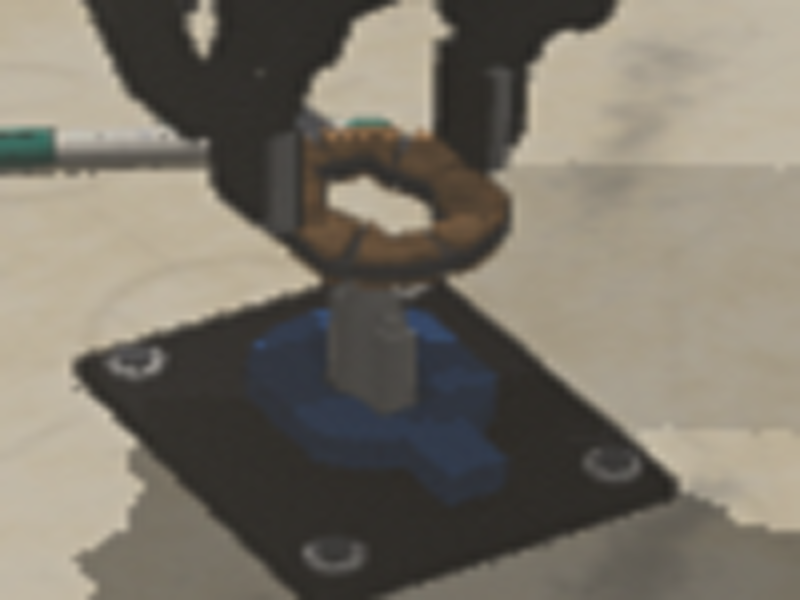

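Run:
```python
from h import *
S=cam("scene");h=S["hsv"].astype(int);e=env.observe()["ee_pos"];print(e)
u=np.array([np.cos(np.radians(-7.8)),np.sin(np.radians(-7.8))]);v=np.array([-u[1],u[0]])
c=((h[...,0]<20)&(h[...,1]>60)&(h[...,2]<125)).astype(np.uint8)
for y in range(212,242): print(y,''.join('#' if h[y,x,1]>95 and h[y,x,0]<20 and h[y,x,2]<150 else ('.' if h[y,x,2]>110 else 'o') for x in range(305,356)))
H=np.array([.5467,-.0035])
pr=lambda n,x,z:print(n,((cast(S,x,z)[:,:2]-H)@np.c_[u,v]).round(4).tolist())
pr("bore",[(332.25,226.7)],e[2]+.0056);pr("tip",[(331.25,237.7)],.063)
print("predicted pixel of bore top centre when on axis (scene hub)",proj(S,np.r_[H,e[2]+.0056]), "per +5mm along",proj(S,np.r_[H+.005*u,e[2]+.0056]))
```

```text
[ 0.54675153 -0.00083842  0.09552595]
212 ooooooooooooooooooo...............oooooooooooo.....
213 oooooooooooooooooooo..............oooooooooooo.....
214 ooooooooooooooooooooo.............oooooooooooo.....
215 ..ooooooooooooooooooo....####.....oooooooooooo.....
216 ..ooooooooooooooooooo#########o.#.ooooooooooo......
217 ....o.ooooooooooooooo########ooo###oooooooooo......
218 ......oooooooooooo#ooo##ooo#oooo##oooooooooo.......
219 oooooooooooooooooo##ooooooooooo######oooooo........
220 oooooooooooooooooo#ooooooooooo#######oooooo........
221 ......ooooooooooooooooooooooooo####oooooooo........
222 ......oooooooooooooooooooooooooo#oo###o#o..........
223 ......oooooooooooo#oooo....oooooooo#####oo.........
224 .......ooooooooooo##o.......oooooooooo###o.........
225 .......ooooooooooo##o.........oooooooo####o........
226 ........oooooooooo##o...........oooooooo###o.......
227 .........oooooooooo#o............oooooooo##o.......
228 ..........oooooooooooo............ooo######o.......
229 ...........ooooooooo###o..........oo#######o.......
230 ............oooooo#######.........o#######oo.......
231 .............ooooo######oo#.......#######ooo.......
232 ..............oooo######oo##..oo#oo#####ooo........
233 ...............oooo####oo#########ooooooooo........
234 ................ooooo##oo#########oooooooo.........
235 .................oooooooo######oooooooooo..........
236 ..................oooooooooooooooooooooo...........
237 ...................oooooooooooooooooooo............
238 ....................oooooooooooooooo...............
239 ....................oooooooooooooooo...............
240 ...................ooooooooooooo.oooo..............
241 .................ooooooooooooooooooooo.............
bore [[-0.009, 0.004]]
tip [[0.0039, -0.0022]]
predicted pixel of bore top centre when on axis (scene hub) [331.58555105 223.26171319] per +5mm along [330.17122212 221.75746273]
```

Run:
```python
from h import *
S=cam("scene");e=env.observe()["ee_pos"]
u=np.array([np.cos(np.radians(-7.8)),np.sin(np.radians(-7.8))]);v=np.array([-u[1],u[0]])
a=np.linspace(0,2*np.pi,181)
def ext(c,z,r=.03):
    P=np.array([proj(S,np.r_[c+u*r*np.cos(t)+v*np.clip(r*np.sin(t),-.025,.025),z]) for t in a]);return np.r_[P.min(0),P.max(0)].round(1)
H=np.array([.5467,-.0035])
print("disc top on axis: cols/rows",ext(H,e[2]+.0056),"silhouette low",ext(H,e[2]-.0064))
print("fitted plate top face expected",ext(H,.028))
h=S["hsv"].astype(int)
for y in range(238,276): print(y,''.join('B' if 98<h[y,x,0]<128 and h[y,x,1]>70 and h[y,x,2]>75 else ('b' if 98<h[y,x,0]<128 and h[y,x,1]>70 else ('h' if h[y,x,2]>65 else '.')) for x in range(310,352)))
```

```text
disc top on axis: cols/rows [315.  213.1 348.2 234. ] silhouette low [315.1 218.2 348.  239.1]
fitted plate top face expected [315.3 242.9 346.9 264.2]
238 hhhhhhhhhhhhhhhh..............hhhhhhhhhhhh
239 hhhhhhhhhhhhhhhhhhhh....h.hhh.hhhhhhhhhhhh
240 hhhhhhhhhhhhhhh..hhhhhhhhhhhh..hhhhhhhhhhh
241 hhhhhhhhhhhhhh..hhhhhhhhhhhh....hhhhhhhhhh
242 hhhhhhhhhhhh....hhhhhhhhhhh......hhhhhhhhh
243 hhhhhhhhh.......hhhhhhhhh.........hhhhhhhh
244 hhhhhh........BBhhhhhhhhhhBBh.....hhhhhhhh
245 hhhh........hbBBhhhhhhhhhhBBBh.....hhhhhhh
246 h.........hbbbBBhhhhhhhhhhBBBB......hhhhhh
247 .........bBBBbhhhhhhhhhhhhhBBBB......hhhhh
248 ........hBbBb...hhhhhhhhhhhhBBBB......hhhh
249 .......BBbhhh...hhhhhhhhhhh.bbbb.......hhh
250 .......bhh......hhhhhhhhhhh.............hh
251 ................hhhhhhhhhhh..............h
252 ................hhhhhhhhhhh...............
253 ................hhhhhhhhhhh....bb.........
254 ................hhhhhhhhhhh..bbBbbbbb.....
255 .................hhhhhhhhhh..bbBbbBb......
256 .................hhhhhhhhhh...bbh..h......
257 ...................hhhhhhhh...............
258 ...............bbbbhhhhhhhh...............
259 ............bbbbbbbbbhhhhhh...............
260 ............bBBbbbbbbbhh..................
261 .............bBbbbbbbbhbbb..b...bh........
262 .............hbBbBBbbBbbbbbbbbbbbb........
263 ..............hbbbbBbBbBbbbbbbBbbBb.......
264 ..................hhbbbbhhbbbbbbbbb.......
265 ...........................bbbbbbbbb......
266 ...........................bbBbbbbbbb.....
267 ............................bbbbbbbbbb....
268 .............................hbbbbbbb.....
269 ..............................bbbb........
270 ...............................h..........
271 ..........................................
272 ..........................................
273 ..........................................
274 h.........................................
275 h.........................................
```

```bash
python3 -m pendant '[{"x":-0.0015,"y":-0.001,"z":0.004,"ax":0,"ay":0,"az":0,"grip":1},{"x":-0.0015,"y":-0.001,"z":0.009,"ax":0,"ay":0,"az":0,"grip":1},{"x":-0.0015,"y":-0.001,"z":0.014,"ax":0,"ay":0,"az":0,"grip":1},{"x":-0.0015,"y":-0.001,"z":0.019,"ax":0,"ay":0,"az":0,"grip":1},{"x":-0.0015,"y":-0.001,"z":0.024,"ax":0,"ay":0,"az":0,"grip":1},{"x":-0.0015,"y":-0.001,"z":0.029,"ax":0,"ay":0,"az":0,"grip":1},{"x":-0.0015,"y":-0.001,"z":0.034,"ax":0,"ay":0,"az":0,"grip":1},{"x":-0.0015,"y":-0.001,"z":0.038,"ax":0,"ay":0,"az":0,"grip":1}]'
python3 - <<'E'
from h import *
go(.548,0,.0344,172.2)
S=cam("scene")
cv2.imwrite("pics/g5.png",cv2.resize(S["im"][205:285,290:370,::-1],(600,600),interpolation=cv2.INTER_CUBIC))
E
```

```text
t: 7.67
ee_pos: [0.5479, -0.0021, 0.0566]
tcp_rot: [-0.0, 0.067, 0.998, 0.0]
wrist_force: [0.2, -0.1, -2.4]
width: 0.0474
grasp_force: 61.9
t 7.67 shift [0.0002 0.0021 0.0222] turn [ 0.     -0.0004  0.0024] now [ 0.5479 -0.0021  0.0566] yaw 172.3 F [ 0.2 -0.1 -2.4] w 0.0474 q [ 0.21  0.97 -0.52  1.74  0.76  0.64  0.69]
```

View pics/g5.png

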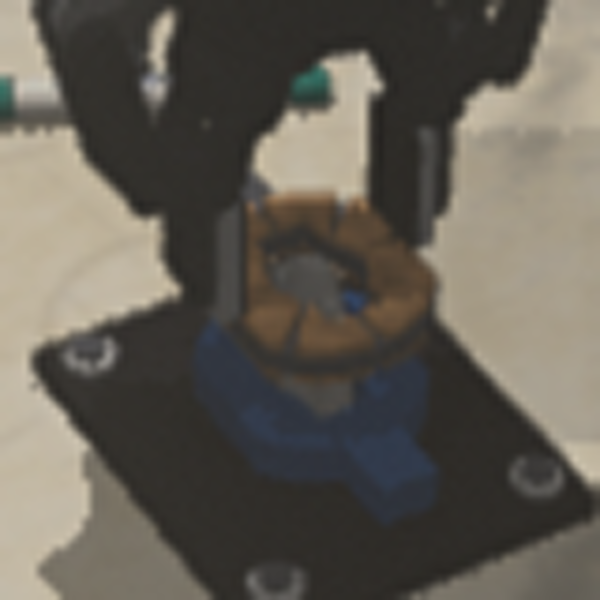

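The hub tip shows through the bore at crop (305,270), with no contact force. Continuing down.

```bash
python3 -m pendant '[{"x":0,"y":0,"z":0.003,"ax":0,"ay":0,"az":0,"grip":1},{"x":0,"y":0,"z":0.006,"ax":0,"ay":0,"az":0,"grip":1},{"x":0,"y":0,"z":0.009,"ax":0,"ay":0,"az":0,"grip":1},{"x":0,"y":0,"z":0.012,"ax":0,"ay":0,"az":0,"grip":1},{"x":0,"y":0,"z":0.015,"ax":0,"ay":0,"az":0,"grip":1},{"x":0,"y":0,"z":0.0175,"ax":0,"ay":0,"az":0,"grip":1},{"x":0,"y":0,"z":0.0195,"ax":0,"ay":0,"az":0,"grip":1},{"x":0,"y":0,"z":0.0205,"ax":0,"ay":0,"az":0,"grip":1}]'
```

```text
t: 8.38
ee_pos: [0.5479, -0.0021, 0.0365]
tcp_rot: [-0.0, 0.067, 0.998, 0.0]
wrist_force: [-0.5, -0.1, -0.7]
width: 0.0466
grasp_force: 61.9
```

```bash
python3 -m pendant '[{"x":0,"y":0,"z":0.001,"ax":0,"ay":0,"az":0,"grip":1},{"x":0,"y":0,"z":0.0015,"ax":0,"ay":0,"az":0,"grip":1},{"x":0,"y":0,"z":0.0015,"ax":0,"ay":0,"az":0,"grip":0},{"x":0,"y":0,"z":0.0015,"ax":0,"ay":0,"az":0,"grip":-0.5},{"x":0,"y":0,"z":0.0015,"ax":0,"ay":0,"az":0,"grip":-1},{"x":0,"y":0,"z":0.0015,"ax":0,"ay":0,"az":0,"grip":-1},{"x":0,"y":0,"z":0.0015,"ax":0,"ay":0,"az":0,"grip":-1},{"x":0,"y":0,"z":0.0015,"ax":0,"ay":0,"az":0,"grip":-1}]'
python3 -m pendant '[{"x":0,"y":0,"z":-0.01,"ax":0,"ay":0,"az":0,"grip":-1},{"x":0,"y":0,"z":-0.025,"ax":0,"ay":0,"az":0,"grip":-1},{"x":0,"y":0,"z":-0.045,"ax":0,"ay":0,"az":0,"grip":-1},{"x":0,"y":0,"z":-0.065,"ax":0,"ay":0,"az":0,"grip":-1},{"x":0,"y":0,"z":-0.085,"ax":0,"ay":0,"az":0,"grip":-1},{"x":0,"y":0,"z":-0.095,"ax":0,"ay":0,"az":0,"grip":-1},{"x":0,"y":0,"z":-0.095,"ax":0,"ay":0,"az":0,"grip":-1},{"x":0,"y":0,"z":-0.095,"ax":0,"ay":0,"az":0,"grip":-1}]'
python3 - <<'E'
from h import *
go(.474,.187,.07,77.35)
S=cam("scene")
cv2.imwrite("pics/g6.png",cv2.resize(S["im"][205:365,220:380,::-1],(600,600),interpolation=cv2.INTER_CUBIC))
E
```

```text
t: 9.05
ee_pos: [0.548, -0.0021, 0.0354]
tcp_rot: [0.0, 0.067, 0.998, 0.0]
wrist_force: [0.3, -1.1, 0.4]
width: 0.0857
grasp_force: 0.0
t: 9.72
ee_pos: [0.548, -0.0023, 0.1304]
tcp_rot: [0.0, 0.067, 0.998, -0.0]
wrist_force: [0.3, 0.1, 0.2]
width: 0.0856
grasp_force: 0.0
t 9.72 shift [0.0986 0.1777 0.0604] turn [3.0000e-04 4.0000e-04 1.6576e+00] now [ 0.548  -0.0023  0.1304] yaw 172.3 F [0.3 0.1 0.2] w 0.0856 q [ 0.26  0.86 -0.61  1.69  0.65  0.8   0.78]
```

View pics/g6.png

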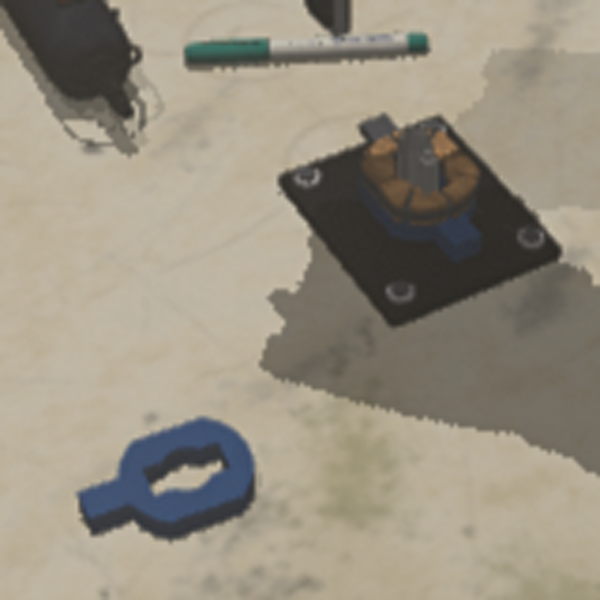

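The disc is lying flat on the fitted plate at crop (420,175), with its tab at (380,128), opposite the blue tab at (460,238). The loose plate is undisturbed at (185,475). Now I'll fetch the plate.

```bash
python3 -m pendant '[{"x":0.007,"y":0.012,"z":0,"ax":0,"ay":0,"az":0.11,"grip":-1},{"x":0.014,"y":0.024,"z":0,"ax":0,"ay":0,"az":0.22,"grip":-1},{"x":0.021,"y":0.037,"z":0,"ax":0,"ay":0,"az":0.33,"grip":-1},{"x":0.028,"y":0.05,"z":0,"ax":0,"ay":0,"az":0.44,"grip":-1},{"x":0.035,"y":0.063,"z":0,"ax":0,"ay":0,"az":0.55,"grip":-1},{"x":0.042,"y":0.076,"z":0,"ax":0,"ay":0,"az":0.66,"grip":-1},{"x":0.049,"y":0.088,"z":0,"ax":0,"ay":0,"az":0.77,"grip":-1},{"x":0.054,"y":0.098,"z":0,"ax":0,"ay":0,"az":0.88,"grip":-1}]'
python3 -c "
from h import *
cam('top');go(.474,.187,.06,77.35)"
```

```text
t: 10.43
ee_pos: [0.5067, 0.1031, 0.1294]
tcp_rot: [-0.001, 0.488, 0.873, -0.0]
wrist_force: [-0.9, 0.8, 0.2]
width: 0.0855
grasp_force: 0.0
t 10.48 shift [0.0863 0.0149 0.0698] turn [-0.0012 -0.0014  0.7665] now [0.5062 0.1054 0.1296] yaw 121.3 F [-0.7  4.9  0.1] w 0.0855 q [-0.09  0.79 -0.32  1.81  0.4   0.61 -0.11]
```

```bash
python3 -m pendant '[{"x":0.015,"y":0.003,"z":0.005,"ax":0,"ay":0,"az":0.12,"grip":-1},{"x":0.03,"y":0.006,"z":0.015,"ax":0,"ay":0,"az":0.24,"grip":-1},{"x":0.045,"y":0.009,"z":0.03,"ax":0,"ay":0,"az":0.36,"grip":-1},{"x":0.06,"y":0.012,"z":0.045,"ax":0,"ay":0,"az":0.48,"grip":-1},{"x":0.075,"y":0.014,"z":0.06,"ax":0,"ay":0,"az":0.6,"grip":-1},{"x":0.085,"y":0.015,"z":0.07,"ax":0,"ay":0,"az":0.7,"grip":-1},{"x":0.085,"y":0.015,"z":0.07,"ax":0,"ay":0,"az":0.766,"grip":-1},{"x":0.085,"y":0.015,"z":0.07,"ax":0,"ay":0,"az":0.766,"grip":-1}]'
python3 -c "
from h import *
cam('top');cam('top');go(.474,.187,.004,77.35)"
```

```text
t: 11.15
ee_pos: [0.4745, 0.1825, 0.0591]
tcp_rot: [-0.0, 0.777, 0.629, -0.001]
wrist_force: [-0.5, -0.8, 0.7]
width: 0.0855
grasp_force: 0.0
t 11.25 shift [ 0.0049 -0.0023  0.0559] turn [-0.0005  0.0008  0.0151] now [0.4753 0.1818 0.0599] yaw 78.2 F [ 0.5 -0.8  0.7] w 0.0855 q [-0.4   0.89 -0.06  1.89  0.13  0.37 -0.76]
```

```bash
python3 -m pendant '[{"x":0.003,"y":-0.002,"z":0.01,"ax":0,"ay":0,"az":0.015,"grip":-1},{"x":0.005,"y":-0.002,"z":0.02,"ax":0,"ay":0,"az":0.015,"grip":-1},{"x":0.005,"y":-0.002,"z":0.03,"ax":0,"ay":0,"az":0.015,"grip":-1},{"x":0.005,"y":-0.002,"z":0.039,"ax":0,"ay":0,"az":0.015,"grip":-1},{"x":0.005,"y":-0.002,"z":0.046,"ax":0,"ay":0,"az":0.015,"grip":-1},{"x":0.005,"y":-0.002,"z":0.051,"ax":0,"ay":0,"az":0.015,"grip":-1},{"x":0.005,"y":-0.002,"z":0.054,"ax":0,"ay":0,"az":0.015,"grip":-1},{"x":0.005,"y":-0.002,"z":0.054,"ax":0,"ay":0,"az":0.015,"grip":-1}]'
python3 -m pendant '[{"x":0,"y":0,"z":0,"ax":0,"ay":0,"az":0,"grip":0},{"x":0,"y":0,"z":0,"ax":0,"ay":0,"az":0,"grip":1},{"x":0,"y":0,"z":0,"ax":0,"ay":0,"az":0,"grip":1},{"x":0,"y":0,"z":0,"ax":0,"ay":0,"az":0,"grip":1},{"x":0,"y":0,"z":0,"ax":0,"ay":0,"az":0,"grip":1},{"x":0,"y":0,"z":0,"ax":0,"ay":0,"az":0,"grip":1},{"x":0,"y":0,"z":0,"ax":0,"ay":0,"az":0,"grip":1},{"x":0,"y":0,"z":0,"ax":0,"ay":0,"az":0,"grip":1}]'
```

```text
t: 11.92
ee_pos: [0.4743, 0.1875, 0.0058]
tcp_rot: [-0.0, 0.782, 0.624, -0.0]
wrist_force: [0.1, 0.1, -0.7]
width: 0.0853
grasp_force: 0.0
t: 12.58
ee_pos: [0.4746, 0.1877, 0.0072]
tcp_rot: [0.0, 0.782, 0.624, 0.0]
wrist_force: [-3.5, -0.9, 17.0]
width: 0.0464
grasp_force: 58.8
```

```bash
python3 -m pendant '[{"x":0,"y":0,"z":-0.005,"ax":0,"ay":0,"az":0,"grip":1},{"x":0,"y":0,"z":-0.015,"ax":0,"ay":0,"az":0,"grip":1},{"x":0,"y":0,"z":-0.03,"ax":0,"ay":0,"az":0,"grip":1},{"x":0,"y":0,"z":-0.05,"ax":0,"ay":0,"az":0,"grip":1},{"x":0,"y":0,"z":-0.075,"ax":0,"ay":0,"az":0,"grip":1},{"x":0,"y":0,"z":-0.1,"ax":0,"ay":0,"az":0,"grip":1},{"x":0,"y":0,"z":-0.12,"ax":0,"ay":0,"az":0,"grip":1},{"x":0,"y":0,"z":-0.125,"ax":0,"ay":0,"az":0,"grip":1}]'
python3 - <<'E'
from h import *
T=cam("top");S=cam("scene");e=env.observe()["ee_pos"];print(e)
go(.5465,0,.13,172.2)
u=np.array([np.cos(np.radians(77.2)),np.sin(np.radians(77.2))]);v=np.array([-u[1],u[0]])
q=proj(S,np.r_[e[:2],e[2]]).astype(int);print(q)
h=S["hsv"].astype(int);x0,y0=q-[38,26]
for y in range(y0,y0+50): print(y,''.join('B' if 98<h[y,x,0]<128 and h[y,x,1]>70 and h[y,x,2]>80 else ('b' if 98<h[y,x,0]<128 and h[y,x,1]>70 else ('.' if h[y,x,2]>110 else 'o')) for x in range(x0,x0+75)))
m=(h[...,0]>98)&(h[...,0]<128)&(h[...,1]>70);m2=np.zeros_like(m);m2[y0:y0+50,x0:x0+75]=m[y0:y0+50,x0:x0+75]
for z in(.0048,-.0072):
    P=(cast(S,np.argwhere(m2)[:,::-1],e[2]+z)[:,:2]-e[:2])@np.c_[u,v];print(z,P.min(0),P.max(0))
E
```

```text
t: 13.25
ee_pos: [0.4752, 0.1879, 0.1348]
tcp_rot: [0.0, 0.782, 0.624, 0.002]
wrist_force: [-0.2, -0.2, -0.7]
width: 0.0466
grasp_force: 61.7
[0.47474195 0.18769974 0.13240881]
t 13.35 shift [-0.1671  0.1117  0.0024] turn [ 2.1000e-03  3.0000e-04 -1.6588e+00] now [0.4747 0.1877 0.1324] yaw 77.2 F [ 0.2 -0.9 -1.3] w 0.0462 q [-0.4   0.76 -0.08  1.84  0.1   0.55 -0.76]
[262 279]
253 ........................oooooooooooooooooooooooooooooooooooo..........ooooo
254 .........................ooooooooooooooooooooooooooooooooooo...........oooo
255 .........................ooooooooooooooooooooooooooooooooooo...........oooo
256 .........................ooooooooooooooooooooooooooooooooooo............ooo
257 .........................ooooooooooooooooooooooooooooooooooo............ooo
258 .........................ooooooooooooooooooooooooooooooooooo.............oo
259 .........................ooooooooooooooooooooooooooooooooooo..............o
260 .........................ooooooooooooooooooooooooooooooooooo...............
261 .........................ooooooooooooooooooooooooooooooooooo...............

[... 2694 characters left out ...]
.........................
296 ...........................................................................
297 ...........................................................................
298 ...........................................................................
299 ...........................................................................
300 ...........................................................................
301 ...........................................................................
302 ...........................................................................
0.0048 [ 0.00425965 -0.02492804] [0.02980271 0.0195127 ]
-0.0072 [ 0.00099781 -0.03719705] [0.02709315 0.00820456]
```

Run:
```python
from h import *
S=cam("scene");e=env.observe()["ee_pos"]
u=np.array([np.cos(np.radians(77.2)),np.sin(np.radians(77.2))]);v=np.array([-u[1],u[0]])
for c in(e[:2],e[:2]+.005*u,e[:2]+[.003,-.004]):
    print([ (n,proj(S,np.r_[c+u*.048+v*b,e[2]+z]).round(1).tolist()) for n,b,z in(("v+top",.008,.0048),("v-top",-.008,.0048),("v+bot",.008,-.0072),("v-bot",-.008,-.0072))])
# disc as it lies on the hub, in the scene view: cork top face extremes
h=S["hsv"].astype(int)
for y in range(232,270): print(y,''.join('#' if h[y,x,1]>95 and h[y,x,0]<20 else ('b' if 98<h[y,x,0]<128 and h[y,x,1]>70 else ('.' if h[y,x,2]>65 else 'o')) for x in range(305,356)))
```

```text
[('v+top', [233.8, 291.1]), ('v-top', [230.5, 284.0]), ('v+bot', [234.6, 296.8]), ('v-bot', [231.4, 289.6])]
[('v+top', [230.5, 292.2]), ('v-top', [227.2, 285.1]), ('v+bot', [231.4, 297.8]), ('v-bot', [228.1, 290.7])]
[('v+top', [235.1, 288.8]), ('v-top', [231.8, 281.7]), ('v+bot', [235.9, 294.4]), ('v-bot', [232.7, 287.3])]
232 ...................................................
233 ...................................................
234 ...................................................
235 ...................................................
236 ...................................................
237 ...................................................
238 ...................................................
239 ...................................................
240 ............o.......#..........##..o...............
241 ....................#..........####o...............
242 ................###............#####...............
243 ...............######..........######o.............
244 .............########..........######.o............
245 .........ooo#######............######..o.
[... 654 characters left out ...]
..########..####..oooooooooo
258 ooooooooooooo..ooo.####..#########..#..oooooooooooo
259 oooooooooooooo.oooo.###..#########....oo.oooooooooo
260 ooooooooooooooooo.oo.....#######....oo..ooooooooooo
261 ooooooooooooooo....ooo..........ooooo..oooooooooooo
262 oooooooooooooooo....oooooooooooooooo..bbooooooooooo
263 oooooooooooooooooo.o..oo.ooooo.......bbb.oooooooooo
264 oooooooooooooooooo.oooo...........bbbbbbboooooooooo
265 ooooooooooooooooooo.o.o..oooooo.bbbbbbbbbbooooooooo
266 oooooooooooooooooooo.......o.oo.bbbbbbbbbb.oooooooo
267 oooooooooooooooooooo..........oo.bbbbbbbbbb.ooooooo
268 .oooooooooooooooooooooo.......ooo.bbbbbbbb.oooooooo
269 ..oooooooooooooooooooooooooooooooo.bbbb...ooooooooo
```

```bash
python3 -m pendant '[{"x":-0.011,"y":0.007,"z":0,"ax":0,"ay":0,"az":-0.11,"grip":1},{"x":-0.022,"y":0.014,"z":0,"ax":0,"ay":0,"az":-0.22,"grip":1},{"x":-0.033,"y":0.021,"z":0,"ax":0,"ay":0,"az":-0.33,"grip":1},{"x":-0.044,"y":0.028,"z":0,"ax":0,"ay":0,"az":-0.44,"grip":1},{"x":-0.055,"y":0.035,"z":0,"ax":0,"ay":0,"az":-0.55,"grip":1},{"x":-0.066,"y":0.042,"z":0,"ax":0,"ay":0,"az":-0.66,"grip":1},{"x":-0.077,"y":0.05,"z":0,"ax":0,"ay":0,"az":-0.77,"grip":1},{"x":-0.088,"y":0.058,"z":0,"ax":0,"ay":0,"az":-0.88,"grip":1}]'
python3 -c "
from h import *
cam('top');cam('top');go(.543,0,.12,172.2)"
```

```text
t: 14.07
ee_pos: [0.5111, 0.0883, 0.1301]
tcp_rot: [-0.001, 0.439, 0.898, -0.0]
wrist_force: [-0.5, 0.2, -2.4]
width: 0.0467
grasp_force: 61.7
t 14.17 shift [-0.0879 -0.028   0.01  ] turn [-0.0016 -0.0015 -0.7777] now [0.5115 0.0867 0.13  ] yaw 127.6 F [-0.5  1.5 -1.7] w 0.0463 q [-0.04  0.79 -0.36  1.8   0.44  0.63  0.  ]
```

```bash
python3 -m pendant '[{"x":-0.013,"y":-0.004,"z":0,"ax":0,"ay":0,"az":-0.12,"grip":1},{"x":-0.026,"y":-0.008,"z":0,"ax":0,"ay":0,"az":-0.24,"grip":1},{"x":-0.039,"y":-0.012,"z":0,"ax":0,"ay":0,"az":-0.36,"grip":1},{"x":-0.052,"y":-0.016,"z":0,"ax":0,"ay":0,"az":-0.48,"grip":1},{"x":-0.065,"y":-0.02,"z":0,"ax":0,"ay":0,"az":-0.6,"grip":1},{"x":-0.078,"y":-0.024,"z":0,"ax":0,"ay":0,"az":-0.7,"grip":1},{"x":-0.088,"y":-0.028,"z":0,"ax":0,"ay":0,"az":-0.777,"grip":1},{"x":-0.088,"y":-0.028,"z":0,"ax":0,"ay":0,"az":-0.777,"grip":1}]'
python3 -c "
from h import *
cam('top');cam('top');go(.543,0,.095,172.2)"
```

```text
t: 14.83
ee_pos: [0.5426, 0.0005, 0.13]
tcp_rot: [-0.001, 0.069, 0.998, -0.0]
wrist_force: [0.8, -0.6, -0.3]
width: 0.0466
grasp_force: 61.7
t 14.93 shift [-0.0011 -0.0028  0.0356] turn [ 0.0009 -0.0016 -0.0052] now [0.5424 0.0029 0.1306] yaw 171.9 F [-0.6 -0.2 -1.2] w 0.0461 q [ 0.25  0.86 -0.61  1.71  0.66  0.79  0.75]
```

```bash
python3 -m pendant '[{"x":-0.001,"y":-0.002,"z":0.006,"ax":0,"ay":0,"az":-0.005,"grip":1},{"x":-0.001,"y":-0.002,"z":0.012,"ax":0,"ay":0,"az":-0.005,"grip":1},{"x":-0.001,"y":-0.002,"z":0.018,"ax":0,"ay":0,"az":-0.005,"grip":1},{"x":-0.001,"y":-0.002,"z":0.024,"ax":0,"ay":0,"az":-0.005,"grip":1},{"x":-0.001,"y":-0.002,"z":0.03,"ax":0,"ay":0,"az":-0.005,"grip":1},{"x":-0.001,"y":-0.002,"z":0.034,"ax":0,"ay":0,"az":-0.005,"grip":1},{"x":-0.001,"y":-0.002,"z":0.035,"ax":0,"ay":0,"az":-0.005,"grip":1},{"x":-0.001,"y":-0.002,"z":0.035,"ax":0,"ay":0,"az":-0.005,"grip":1}]'
python3 - <<'E'
from h import *
S=cam("scene");go(.543,0,.06,172.2);e=env.observe()["ee_pos"]
u=np.array([np.cos(np.radians(172.2)),np.sin(np.radians(172.2))]);v=np.array([-u[1],u[0]])
H=np.array([.5467,-.0035]);a=np.linspace(0,2*np.pi,181);zt=e[2]+.0048
P=np.array([proj(S,np.r_[H+u*.03*np.cos(t)+v*np.clip(.03*np.sin(t),-.025,.025),zt]) for t in a])
print("on-axis body",P.min(0),P.max(0),"tab corners",[proj(S,np.r_[H+u*.048+v*b,z]).round(1).tolist() for b in(.008,-.008) for z in(zt,zt-.012)],
 "per +5mm u",proj(S,np.r_[H+.005*u,zt])-proj(S,np.r_[H,zt]),"v",proj(S,np.r_[H+.005*v,zt])-proj(S,np.r_[H,zt]))
h=S["hsv"].astype(int)
for y in range(205,252): print(y,''.join('B' if 98<h[y,x,0]<128 and h[y,x,1]>70 and h[y,x,2]>80 else ('b' if 98<h[y,x,0]<128 and h[y,x,1]>70 else ('#' if h[y,x,1]>95 and h[y,x,0]<20 else ('.' if h[y,x,2]>110 else 'o'))) for x in range(305,362)))
E
```

```text
t: 15.6
ee_pos: [0.5435, 0.0001, 0.096]
tcp_rot: [-0.0, 0.066, 0.998, 0.0]
wrist_force: [-0.5, 0.3, -1.3]
width: 0.0466
grasp_force: 61.7
t 15.65 shift [ 0.0006 -0.0001  0.0363] turn [ 0.0002 -0.0001  0.0033] now [5.436e-01 1.000e-04 9.630e-02] yaw 172.4 F [-0.7  0.7 -1.7] w 0.0466 q [ 0.24  0.91 -0.57  1.74  0.71  0.72  0.72]
on-axis body [315.01793906 213.06412625] [348.20710012 233.97785389] tab corners [[349.6, 236.8], [349.3, 242.0], [341.8, 239.8], [341.6, 244.9]] per +5mm u [1.42425641 1.51482775] v [ 2.3739666  -0.86722826]
205 ooooooooooooooooooooooo............oooooooooooo..........
206 ooooooooooooooooooooo..............oooooooooooo..........
207 oooooooooooooooooooo...............oooooooooooo..........
208 oooooooooooooooooooo...............oooooooooooo..........
209 oooooooooooooooooooo...............oooooooooooo..........
210 ooooooooooooooooooo................oooooooooooo..........
211 ooooooooooooooooooo................oooooooooooo..........
212 ooooooooooooooooooo................ooooooooooo...........
213 oooooooooooooooooo.................ooooooooooo...........
214 
[... 1651 characters left out ...]
ooooo.............
241 ............oooooooo#oooooooooo#oooooooooooo.............
242 .............oo.###oooooooooooo##ooooooooooo.............
243 ...........oooo####oooooooooooo###oooooooooo.............
244 .........ooooo##oo##ooooooooooo###ooooooo................
245 ......ooooooo####o#oooooooooooo####oooooo................
246 ....ooooooooo#####oooooooooooooo##oooooooo...............
247 .ooooooooooooo##oo#ooooooooooooooo#####oooo..............
248 oooooooooooooo######ooooooooooooooo###o#oooo.............
249 ooooooooooooooo#####ooooooooooooooooo#o##oooo............
250 ooooooooooooooo#o###ooooooooooooooooo#####oooo...........
251 oooooooooooooooo####oooooooooooooo##oo####ooooo..........
```

Edges are within about 1 px of the on-axis prediction. Descending.

```bash
python3 -m pendant '[{"x":0,"y":-0.001,"z":0.004,"ax":0,"ay":0,"az":0,"grip":1},{"x":0,"y":-0.001,"z":0.009,"ax":0,"ay":0,"az":0,"grip":1},{"x":0,"y":-0.001,"z":0.014,"ax":0,"ay":0,"az":0,"grip":1},{"x":0,"y":-0.001,"z":0.019,"ax":0,"ay":0,"az":0,"grip":1},{"x":0,"y":-0.001,"z":0.024,"ax":0,"ay":0,"az":0,"grip":1},{"x":0,"y":-0.001,"z":0.029,"ax":0,"ay":0,"az":0,"grip":1},{"x":0,"y":-0.001,"z":0.033,"ax":0,"ay":0,"az":0,"grip":1},{"x":0,"y":-0.001,"z":0.036,"ax":0,"ay":0,"az":0,"grip":1}]'
```

```text
t: 16.32
ee_pos: [0.5434, -0.001, 0.0597]
tcp_rot: [-0.0, 0.066, 0.998, 0.0]
wrist_force: [-0.3, -0.3, -0.1]
width: 0.0466
grasp_force: 61.7
```

```bash
python3 -m pendant '[{"x":0,"y":0,"z":0.002,"ax":0,"ay":0,"az":0,"grip":1},{"x":0,"y":0,"z":0.004,"ax":0,"ay":0,"az":0,"grip":1},{"x":0,"y":0,"z":0.006,"ax":0,"ay":0,"az":0,"grip":1},{"x":0,"y":0,"z":0.008,"ax":0,"ay":0,"az":0,"grip":1},{"x":0,"y":0,"z":0.0095,"ax":0,"ay":0,"az":0,"grip":1},{"x":0,"y":0,"z":0.0105,"ax":0,"ay":0,"az":0,"grip":1},{"x":0,"y":0,"z":0.011,"ax":0,"ay":0,"az":0,"grip":1},{"x":0,"y":0,"z":0.011,"ax":0,"ay":0,"az":0,"grip":1}]'
```

```text
t: 16.98
ee_pos: [0.5435, -0.001, 0.0493]
tcp_rot: [-0.0, 0.066, 0.998, 0.0]
wrist_force: [0.4, -0.3, -0.1]
width: 0.0465
grasp_force: 61.7
```

```bash
python3 -m pendant '[{"x":0,"y":0,"z":0.001,"ax":0,"ay":0,"az":0,"grip":1},{"x":0,"y":0,"z":0.001,"ax":0,"ay":0,"az":0,"grip":1},{"x":0,"y":0,"z":0.001,"ax":0,"ay":0,"az":0,"grip":0},{"x":0,"y":0,"z":0.001,"ax":0,"ay":0,"az":0,"grip":-0.5},{"x":0,"y":0,"z":0.001,"ax":0,"ay":0,"az":0,"grip":-1},{"x":0,"y":0,"z":0.001,"ax":0,"ay":0,"az":0,"grip":-1},{"x":0,"y":0,"z":0.001,"ax":0,"ay":0,"az":0,"grip":-1},{"x":0,"y":0,"z":0.001,"ax":0,"ay":0,"az":0,"grip":-1}]'
python3 -m pendant '[{"x":0,"y":0,"z":-0.01,"ax":0,"ay":0,"az":0,"grip":-1},{"x":0,"y":0,"z":-0.03,"ax":0,"ay":0,"az":0,"grip":-1},{"x":0,"y":0,"z":-0.055,"ax":0,"ay":0,"az":0,"grip":-1},{"x":0,"y":0,"z":-0.08,"ax":0,"ay":0,"az":0,"grip":-1},{"x":0,"y":0,"z":-0.11,"ax":0,"ay":0,"az":0,"grip":-1},{"x":0,"y":0,"z":-0.13,"ax":0,"ay":0,"az":0,"grip":-1},{"x":0,"y":0,"z":-0.15,"ax":0,"ay":0,"az":0,"grip":-1},{"x":0,"y":0,"z":-0.15,"ax":0,"ay":0,"az":0,"grip":-1}]'
python3 - <<'E'
from h import *
S=cam("scene")
u=np.array([np.cos(np.radians(172.2)),np.sin(np.radians(172.2))]);v=np.array([-u[1],u[0]])
H=np.array([.5467,-.0035]);a=np.linspace(0,2*np.pi,181)
for zt in(.052,.040):
    P=np.array([proj(S,np.r_[H+u*.03*np.cos(t)+v*np.clip(.03*np.sin(t),-.025,.025),zt]) for t in a])
    print(zt,"expected body",P.min(0),P.max(0),"tab corners",[proj(S,np.r_[H+u*.048+v*b,z]).round(1).tolist() for b in(.008,-.008) for z in(zt,zt-.012)])
h=S["hsv"].astype(int)
for y in range(225,276): print(y,''.join('B' if 98<h[y,x,0]<128 and h[y,x,1]>70 and h[y,x,2]>80 else ('b' if 98<h[y,x,0]<128 and h[y,x,1]>70 else ('#' if h[y,x,1]>80 and h[y,x,0]<20 else ('.' if h[y,x,2]>65 else 'o'))) for x in range(305,362)))
E
```

```text
t: 17.65
ee_pos: [0.5435, -0.001, 0.0483]
tcp_rot: [-0.0, 0.066, 0.998, 0.0]
wrist_force: [-0.3, -0.3, -0.2]
width: 0.0854
grasp_force: 0.0
t: 18.32
ee_pos: [0.5444, -0.0006, 0.2023]
tcp_rot: [0.002, 0.066, 0.998, 0.0]
wrist_force: [0.4, -0.5, 1.0]
width: 0.0857
grasp_force: 0.0
0.052 expected body [315.21347179 233.39340825] [347.31411115 254.58393108] tab corners [[348.6, 257.4], [348.4, 262.2], [341.1, 260.4], [340.9, 265.3]]
0.04 expected body [315.25931708 238.16414552] [347.10476548 259.4101245 ] tab corners [[348.4, 262.2], [348.2, 267.0], [340.9, 265.3], [340.7, 270.0]]
225 .........................................................
226 .........................................................
227 .........................................................
228 .........................................................
229 .........................................................
230 .........................................................
231 .........................................................
232 .........................................................
233 ...............
[... 1946 characters left out ...]
oooooooooooooooooo
265 oooooooooooooooooooooooooooooooo.booooooooooooooooooooooo
266 oooooooooooooooooooooooooooooooo.boooooooooooooooooooo.oo
267 ooooooooooooooooooooooooooooooooo.boooooooooooooooooo..o.
268 .ooooooooooooooooooooooooooooooooo.booooooooooooooooo....
269 ..ooooooooooooooooooooooooooooooooo.boooooooooooooooo....
270 ..oooooooooooooooooooooooooooooooooooooooooooooooooooo...
271 ...ooooooooooooooooooooooooooooooooooooooooooooooooooooo.
272 ....ooooooooooooooooooooooooooooooooooooooooooooooooooooo
273 .....oooooooooooooooooooooooooooooooooooooooooooooooooooo
274 ......ooooooooooooooooooooooooooooooooooooooooooooooooooo
275 ......ooooooooooooooooooooooooooooooooooooooooooooooooooo
```

The plate's top face matches the expected seated height (12 mm would be about 5 px, and it agrees within 1.5 px). Its tab lies over the fitted tab, and the gripper is open and clear.

```bash
python3 -c "
from workcell import ticket
print(ticket.sign_off())"
```

```text
the job is handed in; nothing more can be done
None
```

I stacked the clutch disc on the fitted plate with its tab opposite and the loose plate on top with its tab matching, left the washer alone, and handed the job in at about 18 s. My last camera check showed the top plate at its seated height to within 1.5 px, but the hand-in returned no verdict.

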